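Fit a new filter cartridge and hold down the recessed reset

ROBOT

A 6-joint arm with a two-finger parallel gripper is mounted at the origin on a cart in front of the work surface, level with it; the furniture and walls round the work are solid. World frame = base frame: x ahead of the robot, y to its left, z up, the work surface at z = 0. Lengths are in m, angles in rad, forces in N, time in s.
With the tool pointing down it reaches from about 0.35 to 0.8 m from the base axis. Payload 7.3 kg.
Tool frame: the origin (TCP) lies at the very end of the fingers, on their centre line; the grasp point (between the pads) lies 19 mm behind it; z points along the fingers, y is the line along which they close (so a half turn about z gives the same grasp; the last joint's range is limited). The gripper opens to 85 mm and grips with 20 to 120 N. Pads are 22 mm wide; open, the fingers measure 114 mm over their backs; the gripper's body (76 mm by 85 mm) begins 54 mm behind the grasp point. The pads swing forward as they close: fully open they stand 13 mm farther back than shut.
Start: joints at [-1.466, 0.342, 1.524, -0, 1.275, -0.146], TCP at [0.13, -0.509, 0.231] pointing down, gripper open.
Joint ranges: [-2.53, 2.53], [-0.77, 2.02], [0.04, 2.7], [-1, 4.14], [0.28, 2.66], [-3.11, 3.11]. Speed limits (rad/s): [2.57, 2.57, 3.14, 3.14, 3.14, 3.14].

INTERFACE

Orientations are given as a unit quaternion [x, y, z, w].
In Python, from workcell import ctrl gives the robot as it stands.
- The arm moves only by the tool step_arm, never from a script. Its argument "increments" is a list of rows, each a list of 7 numbers: the shift along the world's x, y, z in units of 200 mm (1.0 is 200 mm), then the turn, a rotation vector about the world's x, y, z in units of 1.5 rad (1.0 is 1.5 rad), then the opening, from 0 (shut) to 1 (fully open). A call has 1 to 20 rows; each row is the pose to reach, as a shift and turn from the pose commanded when the call began; what a row does not reach only later rows make up. A row lasts 1/10 s, in which the tool goes at most 50 mm and 8.59 degrees, less where a joint would pass 70% of its speed; a pose out of reach is approached as far as the arm can. A call with a number of a shift or a turn outside -1 to 1 is refused whole. A call with a gripper value outside its range is refused whole. The fingers move at their own pace and stop on an object; "grip_force" is the grip in N (left out, the last holds). Time passes only in rows, so rows that repeat a pose let the fingers close. It gives the time, the measured TCP pose, the force, the opening and the grip force at its end, in the units of the state.
- ctrl.read_state(): the state, without advancing time (a new reading comes with each control period).
- ctrl.capture(name): name is "scene" or "side" or "wrist"; returns a dict with "color" (420x560x3 uint8, red, green, blue), "fovy" (degrees; the focal length in pixels is half the picture's height over the tangent of half this angle, whatever the lens; pixels are square), "cx", "cy" (the principal point, pixels), "k1" (the pictures are not rectified: a ray, as slopes to the right and down, at radius r is drawn at 1 + k1 r^2 times it, then the intrinsics apply), "cam_to_world" (4x4, takes a point from camera to world coordinates). Camera axes: x right, y up, looking along -z (the intrinsics and any distortion apply to the point x, -y, -z); pixel columns grow to the right and rows downward; lengths in m; the calibration is good to about 2 mm. A picture is of the moment at which its call begins. There is no depth.
- ctrl.job_done(): hands the job in; it is judged then, once.
The state is a dict: "time": time; "joint_pos": joint angles; "joint_vel": joint speeds; "joint_torque": joint torques, N m; "position": TCP position; "eef_rot": TCP orientation; "contact_force": force on the tool from outside, world axes, zero at the start; "moment": the same for the moment, N m; "gripper_width": finger opening in m; "grip_force": force on a finger pad.
Only numpy, scipy, OpenCV 4.12 (cv2) and the standard library are available. Lean on these libraries where they do the work, as an engineer would, in place of code of your own. Each camera call takes 0.05 s, during which the arm holds its last target. There are 200 camera calls.

TASK

Change the filter in the countertop water unit: lower the new cartridge (white with a blue cap, on the steel tray) into the empty well, without dropping it in, until its flange sits flat on the blue collar, and let go of it. Then take the blue screwdriver from the wooden block and, with its blade through the small black-rimmed hole, hold the recessed orange reset switch right down for three seconds without forcing it; finish still gripping the screwdriver and still holding the switch down. Leave the spent brown cartridge, the red screwdriver and the orange pot alone.

Things in the scene. Friction and masses are not known exactly. Their poses are not given: they have to be found in the camera images.
- filter_unit: fixed white box, 150 (x) x 200 (y) x 95 mm tall, grey top deck at 93.5 mm height. Origin: centre of its underside; z up, -x its front. Its two push-fit ports at the back stick out 21 mm.
- well_mouth (a point): centre of the round cartridge well's mouth, in the plane of the top of the blue collar (103 mm above the worktop, 9.5 mm above the deck; collar outer diameter 70 mm). The well is a tapered bore: 52 mm diameter at the mouth narrowing to 38 mm at its floor, 62 mm below the mouth. Its z axis is the bore's axis, up.
- reset_mouth (a point): centre of the mouth of the black-rimmed reset hole, 94.5 mm above the worktop (1 mm above the deck). The hole is round and vertical: a countersink 20 mm wide at the mouth narrows over 7 mm to a 13 mm bore 9 mm long. The orange switch face lies 20 mm below the mouth at rest. z up.
- reset_switch (a joint): travel of the orange reset switch: 0 released, 0.005 m fully down (a stop). A spring pushes it up: about 1.5 N starts it, 5 N holds it fully down; it springs back when let go.
- new_cartridge: the new cartridge, loose, round, standing upright: 104 mm tall, about 160 g. Origin: centre of its foot, z up along its axis. White tapered body 34 mm diameter at the foot, 47 mm under the flange; blue flange 62 mm diameter, 58 to 64 mm above the foot; above that a blue ribbed cap 42 mm diameter, 40 mm tall, to grip it by.
- new_cartridge_cap (a point): point on the new cartridge's axis inside its cap, 86 mm above its foot: a good place to grip.
- new_cartridge_seat (a point): point on the new cartridge's axis in the plane of the flange's underside, 58 mm above its foot; coincides with well_mouth when seated (the flange then rests on the collar, with about 2.5 mm of side play round the body).
- spent_cartridge: bystander: the spent cartridge, same shape, brown body and grey cap, loose on the tray. Origin: centre of its foot.
- tray: fixed steel tray, 219 x 344 mm with a 24 mm rim, floor 2 mm above the worktop, the two cartridges stand on it 100 to 140 mm apart along its length, in either order. Origin: centre of its underside.
- tool_block: fixed hardwood block, 60 (x) x 130 (y) x 110 mm tall, with two vertical holes of 9 mm diameter in its top, 100 mm deep, 38 mm either side of its centre along its y axis. A screwdriver stands upright in each, blade down with its tip on the hole's floor 10 mm above the worktop, the handle beginning about 4 mm above the block. Origin: centre of its underside; z up.
- blue_driver: the blue screwdriver, loose, 204 mm long, 90 g. Upright in the block with its blade down, as it starts. The origin lies 14 mm beside the tool's axis, 102 mm from the tip; its own y axis runs along the tool from the tip to the handle.
- blue_driver_tip (a point): end of the blue screwdriver's blade, on the tool's axis. The blade is a rod of 7 mm diameter and 104 mm length; above it the round handle of 28 mm diameter, 100 mm long, narrowing over its lowest 12 mm.
- blue_driver_handle (a point): point on the axis inside the blue handle, 162 mm from the tip and 42 mm below the top of the handle; a good place to grip.
- red_driver: bystander: the red screwdriver, same size, in the other hole of the block. Origin and axes as for the blue one.
- orange_pot: bystander: orange screw pot, 66 mm diameter, 62 mm tall, behind the unit. Origin: centre of its underside.
Things that resemble listed ones, but are neither listed nor needed, are in the scene too. There is more than one size of the blue_driver; the job needs the middle-sized.

How it is judged:
By the outcome, as a careful person would: the job done as asked, in the order asked, and still so for the second after the job is handed in, while the arm keeps its last pose, push and grip.
It also fails if it takes over 64 s, if anything falls off the work surface, if the arm or the gripper's body presses on something with over 40 N, if the wrist force passes 120 N, or if a joint passes its speed limit or range.

## Working session

There is one attempt and no reset: what is moved stays moved. The work goes in short steps, Python scripts to look and compute and a tool call to move; the robot and the scene stay as the last step left them, time stands still between calls to the robot, and variables do not carry over. Pictures are saved under pics/ and viewed, at most 10 in all, crops included, and the job is handed in when it is done.

Besides the shell and the picture viewer there is one more tool, called after "Emit:" as a command line: name --pt "numbers of a row" for each row, then --argument value for the rest. step_arm: Moves the arm, as the interface text tells. Its arguments: {"type":"object","properties":{"increments":{"type":"array","items":{"type":"array","items":{"type":"number"}}},"grip_force":{"type":"number"}},"required":["increments"]}

```bash
mkdir -p pics; cat > h.py <<'E'
import numpy as np, cv2
from workcell import ctrl
def cap(n):
    c=ctrl.capture(n); c['img']=cv2.cvtColor(c['color'],cv2.COLOR_RGB2BGR); return c
def ray(c,u,v):
    f=c['color'].shape[0]/2/np.tan(np.radians(c['fovy'])/2)
    xd=np.array([(u-c['cx'])/f,(v-c['cy'])/f]); x=xd.copy()
    for _ in range(30): x=xd/(1+c['k1']*(x@x))
    T=np.array(c['cam_to_world']); d=T[:3,:3]@np.array([x[0],-x[1],-1]); return T[:3,3],d/np.linalg.norm(d)
def onz(c,u,v,z):
    o,d=ray(c,u,v); return o+d*(z-o[2])/d[2]
def tri(obs):
    A=np.zeros((3,3));b=np.zeros(3);R=[]
    for c,u,v in obs:
        o,d=ray(c,u,v);P=np.eye(3)-np.outer(d,d);A+=P;b+=P@o;R.append((o,P))
    p=np.linalg.solve(A,b); return p,[float(np.linalg.norm(P@(p-o))) for o,P in R]
def proj(c,p):
    f=c['color'].shape[0]/2/np.tan(np.radians(c['fovy'])/2)
    T=np.array(c['cam_to_world']);q=T[:3,:3].T@(np.array(p)-T[:3,3]);x=np.array([q[0],-q[1]])/-q[2]
    x=x*(1+c['k1']*(x@x));return x*f+[c['cx'],c['cy']]
def save(c,k):
    import pickle;pickle.dump(c,open(k+'.pkl','wb'));cv2.imwrite('pics/'+k+'.png',c['img'])
def load(k):
    import pickle;return pickle.load(open(k+'.pkl','rb'))
E
python3 - <<'E'
from h import *
a=cap('scene');b=cap('side');w=cap('wrist')
for c,k in((a,'scene0'),(b,'side0'),(w,'wrist0')):
    save(c,k);print(k,c['fovy'],c['k1'],np.round(c['cam_to_world'],3).tolist())
print(ctrl.read_state())
E
```

```text
scene0 55.46702179245923 -0.10737246119380622 [[-0.812, 0.28, -0.512, -0.065], [-0.583, -0.381, 0.717, 0.963], [0.006, 0.881, 0.473, 0.743], [0.0, 0.0, 0.0, 1.0]]
side0 50.47062078114817 -0.009526373324800747 [[-0.996, 0.05, -0.075, 0.51], [-0.088, -0.373, 0.924, 1.36], [0.018, 0.926, 0.376, 0.67], [0.0, 0.0, 0.0, 1.0]]
wrist0 59.39229642925163 -0.04328825560188516 [[0.248, 0.922, 0.297, 0.205], [-0.969, 0.236, 0.075, -0.489], [-0.001, -0.306, 0.952, 0.373], [0.0, 0.0, 0.0, 1.0]]
{'time': 0.15, 'joint_pos': array([-1.46600079e+00,  3.42568116e-01,  1.52478185e+00,  5.12242585e-06,
        1.27541805e+00, -1.45997224e-01]), 'joint_vel': array([-4.39144628e-04, -2.96752207e-03, -5.30523095e-03,  4.88383030e-05,
       -1.09348873e-03,  5.53862631e-04]), 'joint_torque': array([ 7.89871756e-04, -4.33906603e+01, -2.46147251e+01, -1.75081695e-04,
        5.71193785e-03,  1.79380896e-05]), 'position': array([ 0.13028322, -0.50826963,  0.23078829]), 'eef_rot': array([ 9.92148093e-01,  1.25067248e-01,  1.45551502e-05, -5.87503320e-04]), 'contact_force': array([0.15418518, 0.27751476, 0.9491709 ]), 'moment': array([ 0.03711943,  0.02923341, -0.01026308]), 'grip_force': 0.0, 'gripper_width': 0.08573188773578644}
```

View pics/scene0.png

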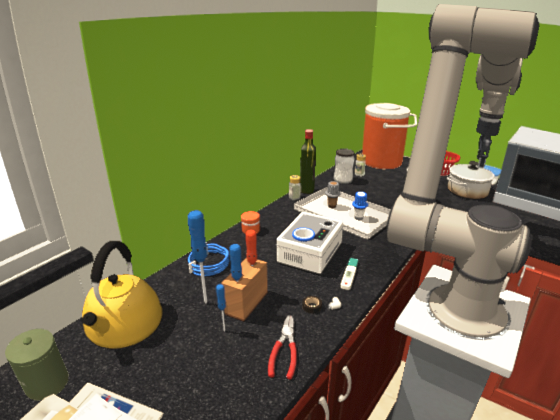

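View pics/side0.png

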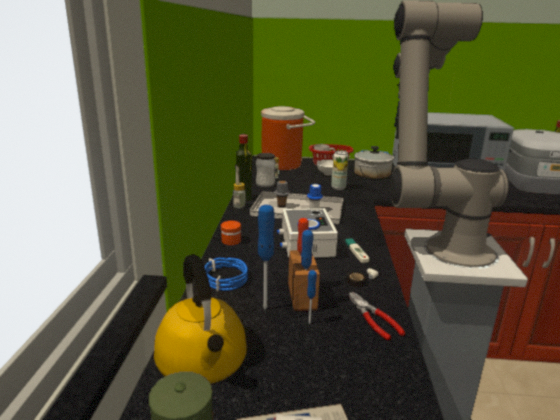

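The scene view shows the new cartridge's blue cap at (361,203), the spent one at (333,195) and the unit at (310,240) with its collar at (304,234).

Blue-handled candidates in the scene view:
- (197,235): large, standing free beside the block.
- (236,262): middle-sized, in the wooden block. This is the one to use.
- (221,297): small, in front of the block.

In the side view the same three are at (266,232), (307,247) and (311,284). The red screwdriver is in the block's other hole.

```bash
python3 - <<'E'
from h import *
a=load('scene0');b=load('side0');w=load('wrist0')
def blobs(c,mn=12):
    h=cv2.cvtColor(c['img'],cv2.COLOR_BGR2HSV)
    m=cv2.inRange(h,(100,140,50),(125,255,255))
    n,l,s,ce=cv2.connectedComponentsWithStats(m)
    return [(s[i].tolist(),ce[i].round(1).tolist()) for i in range(1,n) if s[i][4]>mn]
for k,c in(('a',a),('b',b),('w',w)):
    print(k)
    for x in blobs(c): print(x)
print('cap',tri([(a,361,200),(b,315.5,190)]))
print('collar',tri([(a,304,234),(b,312,224)]), onz(a,304,234,.103))
print('drv top mid',tri([(a,236,247),(b,307,231)]))
print('big',tri([(a,197,213),(b,266,207)]),tri([(a,205,302),(b,266,308)]))
print('small',tri([(a,221,286),(b,311.5,272)]),tri([(a,223.5,331),(b,311,322)]))
print('red top',tri([(a,251,232),(b,303,220)]))
o=np.hstack([a['img'][170:350,180:400]]);cv2.imwrite('pics/crop1.png',cv2.resize(o,None,fx=3.3,fy=3.3,interpolation=cv2.INTER_CUBIC))
E
```

```text
a
([353, 192, 15, 17, 169], [359.9, 201.1])
([188, 211, 19, 51, 721], [196.5, 236.1])
([293, 234, 22, 7, 48], [303.7, 238.0])
([204, 243, 37, 37, 744], [225.2, 260.0])
([192, 264, 8, 12, 62], [195.9, 269.6])
([216, 284, 9, 26, 171], [220.2, 296.2])
([115, 401, 17, 11, 86], [123.1, 406.1])
b
([308, 185, 14, 14, 144], [314.6, 192.6])
([258, 206, 16, 54, 709], [265.2, 231.9])
([302, 222, 18, 46, 294], [306.9, 246.4])
([214, 257, 34, 34, 652], [232.1, 272.4])
([204, 262, 12, 27, 141], [209.6, 275.6])
([308, 271, 8, 27, 158], [311.3, 283.5])
w
([5, 308, 78, 55, 1677], [41.9, 336.9])
([32, 308, 30, 25, 42], [46.1, 320.4])
cap (array([ 0.48014716, -0.28340293,  0.08436955]), [0.003077427051561153, 0.0030774270515611405])
collar (array([0.49323612, 0.08386657, 0.10667388]), [0.0019033414100342251, 0.0019033414100343268]) [0.49858753 0.0758115  0.103     ]
drv top mid (array([0.50691691, 0.36948233, 0.20983056]), [0.0019980876250675276, 0.001998087625067473])
big (array([0.60661641, 0.39481709, 0.28029249]), [0.0005057917412006563, 0.000505791741200492]) (array([0.60219727, 0.40753156, 0.00841729]), [0.0009717641358383619, 0.0009717641358384251])
small (array([0.49252056, 0.4443227 , 0.14172813]), [0.00018809708859434966, 0.00018809708859416708]) (array([0.48658864, 0.45645442, 0.00911142]), [0.0005574637037473349, 0.0005574637037471288])
red top (array([0.51951286, 0.29744535, 0.20992111]), [0.0006111041256153573, 0.0006111041256154502])
```

View pics/crop1.png

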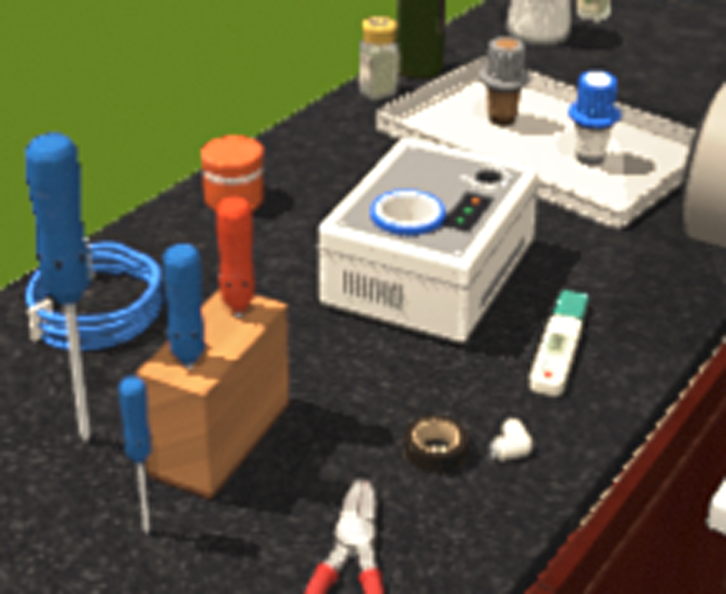

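The crop confirms it. The blue driver in the block has its top at 0.21 m (0.214 expected), 74 mm from the red one. The new cartridge is at about (0.48, -0.283), the collar is white inside a blue ring, and the black reset hole is at scene pixel (328,224). I'll move the wrist camera over the cartridge with the fingers closing along x.

Emit:
step_arm --pt "0.1 0.06 0.02 0 0 0.05 1" --pt "0.22 0.14 0.04 0 0 0.11 1" --pt "0.34 0.22 0.06 0 0 0.17 1" --pt "0.46 0.3 0.08 0 0 0.23 1" --pt "0.58 0.37 0.1 0 0 0.29 1" --pt "0.7 0.45 0.1 0 0 0.35 1" --pt "0.8 0.52 0.1 0 0 0.4 1" --pt "0.88 0.56 0.1 0 0 0.44 1"

```text
time: 0.95
position: [0.3074, -0.3953, 0.2512]
eef_rot: [0.897, 0.442, 0.0, -0.0]
contact_force: [-0.5, -0.8, 0.2]
gripper_width: 0.0856
grip_force: 0.0
```

Emit:
step_arm --pt "0.12 0.07 0 0 0 0.06 1" --pt "0.24 0.15 0 0 0 0.12 1" --pt "0.36 0.23 0 0 0 0.18 1" --pt "0.48 0.31 0 0 0 0.24 1" --pt "0.6 0.38 0 0 0 0.3 1" --pt "0.7 0.45 0 0 0 0.36 1" --pt "0.8 0.52 0 0 0 0.41 1" --pt "0.85 0.55 0 0 0 0.43 1" --pt "0.87 0.56 0 0 0 0.44 1" --pt "0.87 0.56 0 0 0 0.44 1"

```text
time: 1.95
position: [0.4802, -0.2847, 0.2511]
eef_rot: [0.707, 0.707, -0.0, -0.0]
contact_force: [0.1, 0.5, 0.6]
gripper_width: 0.0854
grip_force: 0.0
```

```bash
python3 - <<'E'
from h import *
w=cap('wrist');save(w,'w1');s=ctrl.read_state();print(s['position'],s['eef_rot'],s['contact_force'])
print(proj(w,[.48,-.283,.106]),np.round(w['cam_to_world'],3).tolist())
E
```

```text
[ 0.47982365 -0.28500042  0.25116437] [ 7.07543011e-01  7.06670235e-01 -2.02490763e-04 -1.57012454e-04] [-0.37984612 -0.02466431 -0.00696837]
[283.11517355 197.37793004] [[1.0, 0.0, 0.002, 0.48], [-0.001, 0.952, 0.306, -0.207], [-0.002, -0.306, 0.952, 0.393], [0.0, 0.0, 0.0, 1.0]]
```

View pics/w1.png

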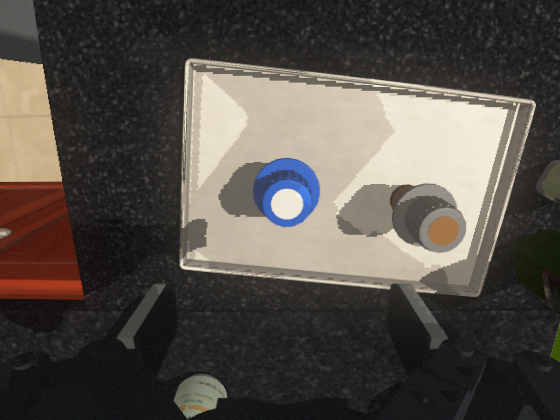

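The wrist view shows the new cartridge at (287,195) with its white cap-top disc at (287,205), and the spent one at (440,228). There is clear room for fingers along x. Next come a second cap view and then views of the unit.

Emit:
step_arm --pt "0 0.1 0 0 0 0 1" --pt "0 0.2 0 0 0 0 1" --pt "0 0.25 0 0 0 0 1" --pt "0 0.25 0 0 0 0 1" --pt "0 0.25 0 0 0 0 1"

```text
time: 2.5
position: [0.4802, -0.2348, 0.2516]
eef_rot: [0.707, 0.707, -0.0, 0.0]
contact_force: [-0.5, -0.0, 0.6]
gripper_width: 0.0858
grip_force: 0.0
```

```bash
python3 - <<'E'
from h import *
w=cap('wrist');save(w,'w2')
a=load('scene0');print(onz(a,328,223.6,.0945),onz(a,304,234,.103))
for k in('w1','w2'):
    c=load(k);h=cv2.cvtColor(c['img'],cv2.COLOR_BGR2HSV)
    m=cv2.inRange(h,(100,120,40),(128,255,255))
    cs,_=cv2.findContours(m,cv2.RETR_CCOMP,cv2.CHAIN_APPROX_NONE)
    for x in cs:
        if cv2.contourArea(x)>150:print(k,cv2.boundingRect(x),cv2.contourArea(x),cv2.fitEllipse(x))
E
```

```text
[ 0.47856466 -0.03658203  0.0945    ] [0.49858753 0.0758115  0.103     ]
w1 (256, 158, 64, 69) 2847.0 ((288.93243408203125, 192.95755004882812), (59.337432861328125, 65.13256072998047), 7.19608211517334)
w1 (270, 187, 35, 34) 863.0 ((286.6923828125, 203.56442260742188), (32.537906646728516, 33.92092514038086), 84.06082153320312)
w2 (257, 211, 61, 69) 2683.0 ((288.2189025878906, 244.79840087890625), (56.23253631591797, 67.7156753540039), 3.1253867149353027)
w2 (270, 245, 33, 30) 749.5 ((286.1528015136719, 259.43896484375), (29.49382781982422, 32.4273567199707), 86.2667007446289)
```

Emit:
step_arm --pt "0 0.2 0 0 0 0 1" --pt "0 0.4 0 0 0 0 1" --pt "0 0.6 0 0 0 0 1" --pt "0 0.8 0 0 0 0 1" --pt "0 1 0 0 0 0 1"

```text
time: 3.05
position: [0.4804, -0.0339, 0.2514]
eef_rot: [0.708, 0.707, 0.0, 0.0]
contact_force: [1.0, -0.5, -0.3]
gripper_width: 0.0854
grip_force: 0.0
```

Emit:
step_arm --pt "0 0.2 0 0 0 0 1" --pt "0 0.3 0 0 0 0 1" --pt "0 0.35 0 0 0 0 1" --pt "0 0.35 0 0 0 0 1" --pt "0 0.35 0 0 0 0 1"

```text
time: 3.55
position: [0.4806, 0.0344, 0.2512]
eef_rot: [0.707, 0.707, -0.0, 0.0]
contact_force: [0.3, -0.2, -0.4]
gripper_width: 0.0853
grip_force: 0.0
```

```bash
python3 - <<'E'
from h import *
w=cap('wrist');save(w,'w3');print(ctrl.read_state()['position'])
E
```

```text
[0.48053306 0.0342169  0.25121991]
```

View pics/w3.png

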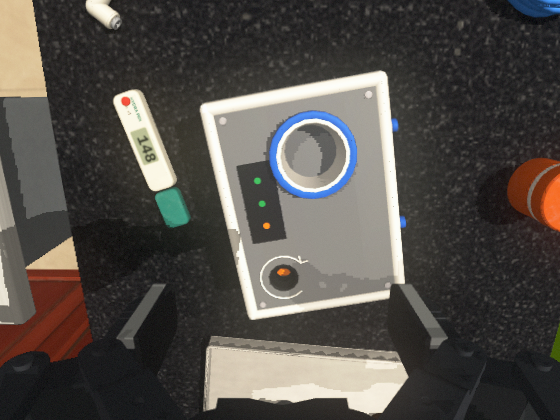

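The unit is seen from above. The collar ring is centred at about (313,153), and the reset hole is at (283,276) with the orange switch inside. I'll take a second view on the way back and triangulate.

Emit:
step_arm --pt "0 -0.15 0 0 0 0 1" --pt "0 -0.25 0 0 0 0 1" --pt "0 -0.3 0 0 0 0 1" --pt "0 -0.3 0 0 0 0 1" --pt "0 -0.3 0 0 0 0 1"

```text
time: 4.1
position: [0.4803, -0.0247, 0.2513]
eef_rot: [0.708, 0.707, 0.0, -0.0]
contact_force: [0.8, -0.6, 0.0]
gripper_width: 0.0853
grip_force: 0.0
```

```bash
python3 - <<'E'
from h import *
w=cap('wrist');save(w,'w4');print(ctrl.read_state()['position'])
C={};H={}
for k in('w3','w4'):
    c=load(k);h=cv2.cvtColor(c['img'],cv2.COLOR_BGR2HSV)
    m=cv2.inRange(h,(100,120,40),(128,255,255))
    cs,_=cv2.findContours(m,cv2.RETR_EXTERNAL,cv2.CHAIN_APPROX_NONE)
    x=max([x for x in cs if 100<cv2.boundingRect(x)[0]<400],key=cv2.contourArea);e=cv2.fitEllipse(x);C[k]=(c,*e[0]);print(k,'collar',e,onz(c,*e[0],.103))
    d=proj(c,[.482,-.035,.0945]);
    g=(h[...,2]<75)|((h[...,0]<20)&(h[...,1]>150));M=np.zeros(g.shape,np.uint8);M[g]=255
    n,l,s,ce=cv2.connectedComponentsWithStats(M)
    for i in range(1,n):
        if 150<s[i][4]<2000 and np.hypot(*(ce[i]-d))<60:
            y=cv2.findContours((l==i).astype(np.uint8),0,1)[0][0];print(k,'hole?',s[i],ce[i],cv2.fitEllipse(y),cv2.minEnclosingCircle(y),onz(c,*ce[i],.0945),)
print('well',tri(list(C.values())))
a,b=load('w1'),load('w2')
print('captop',tri([(a,286.7,203.6),(b,286.15,259.4)]),onz(a,286.7,203.6,.106),onz(b,286.15,259.4,.106))
o=np.hstack([cv2.resize(load(k)['img'][y-50:y+50,233:333],None,fx=4,fy=4,interpolation=cv2.INTER_CUBIC) for k,y in(('w3',276),('w4',int(proj(w,[.482,-.035,.0945])[1])))])
cv2.imwrite('pics/hole.png',o);print(int(proj(w,[.482,-.035,.0945])[1]))
E
```

```text
[ 0.48027698 -0.02433007  0.25131061]
w3 collar ((312.5787048339844, 154.41844177246094), (85.90506744384766, 87.9223403930664), 46.9677734375) [0.503631   0.07012443 0.103     ]
w3 hole? [270 265  28  25 529] [283.62759924 277.24763705] ((283.6374816894531, 277.0216064453125), (23.902917861938477, 27.35009002685547), 97.6996078491211) ((283.6153869628906, 277.0), 13.969634056091309) [ 0.48089762 -0.04150284  0.0945    ]
w4 collar ((314.75445556640625, 75.59686279296875), (92.00091552734375, 97.37901306152344), 11.369669914245605) [0.50372148 0.06968331 0.103     ]
w4 hole? [269 201  30  29 634] [283.84069401 215.07570978] ((283.8506774902344, 214.91717529296875), (27.253019332885742, 29.05811309814453), 98.31456756591797) ((283.74139404296875, 215.5), 14.951951026916504) [ 0.48076278 -0.04164851  0.0945    ]
well (array([0.50385573, 0.06980779, 0.10082483]), [4.620654002543107e-05, 4.6206540025414304e-05])
captop (array([ 0.48286243, -0.28845842,  0.10513398]), [5.513760788470931e-05, 5.5137607884649326e-05]) [ 0.48290732 -0.2882135   0.106     ] [ 0.48279698 -0.28806348  0.106     ]
207
```

View pics/hole.png

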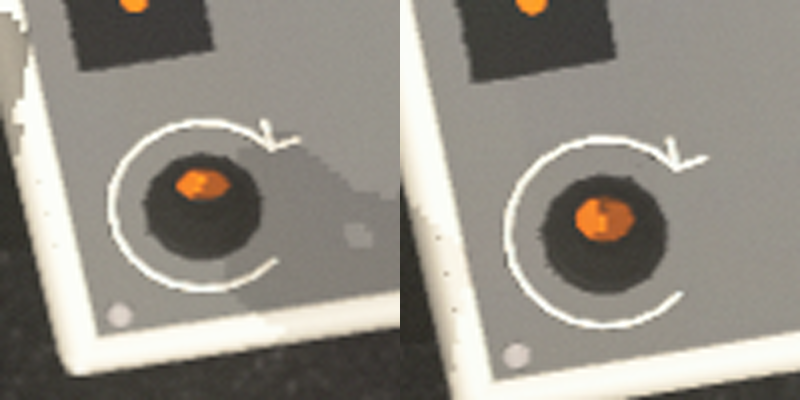

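Measured positions:

| Point | x, y (m) | Measured z (m) | Expected z (m) |
|---|---|---|---|
| Cap top | 0.483, -0.288 | 0.105 | 0.106 |
| Well mouth | 0.504, 0.070 | 0.101 | 0.103 |
| Reset hole | 0.481, -0.0416 | – | – |

The crops show the hole's rim clearly with the orange switch inside. Next is picking up the cartridge.

Emit:
step_arm --pt "0 -0.2 0 0 0 0 1" --pt "0 -0.4 0 0 0 0 1" --pt "0 -0.6 0 0 0 0 1" --pt "0 -0.8 0 0 0 0 1" --pt "0.01 -1 0 0 0 0 1"

```text
time: 4.65
position: [0.4824, -0.2252, 0.2515]
eef_rot: [0.707, 0.708, 0.0, 0.0]
contact_force: [0.9, 0.7, -1.2]
gripper_width: 0.0858
grip_force: 0.0
```

Emit:
step_arm --pt "0.01 -0.15 0 0 0 0 1" --pt "0.015 -0.25 0 0 0 0 1" --pt "0.015 -0.315 0 0 0 0 1" --pt "0.015 -0.315 0 0 0 0 1" --pt "0.015 -0.315 -0.15 0 0 0 1" --pt "0.015 -0.315 -0.3 0 0 0 1" --pt "0.015 -0.315 -0.45 0 0 0 1" --pt "0.015 -0.315 -0.6 0 0 0 1" --pt "0.015 -0.315 -0.7 0 0 0 1" --pt "0.015 -0.315 -0.8 0 0 0 1" --pt "0.015 -0.315 -0.87 0 0 0 1" --pt "0.015 -0.315 -0.89 0 0 0 1" --pt "0.015 -0.315 -0.89 0 0 0 1"

```text
time: 5.95
position: [0.4855, -0.2863, 0.0733]
eef_rot: [0.707, 0.708, 0.0, -0.0]
contact_force: [0.5, -0.2, -0.4]
gripper_width: 0.0851
grip_force: 0.0
```

Emit:
step_arm --pt "0 0 0 0 0 0 0.5" --pt "0 0 0 0 0 0 0.4" --pt "0 0 0 0 0 0 0.2" --pt "0 0 0 0 0 0 0" --pt "0 0 0 0 0 0 0" --pt "0 0 0 0 0 0 0" --pt "0 0 0 0 0 0 0" --pt "0 0 0 0 0 0 0" --pt "0 0 0 0 0 0 0" --pt "0 0 0 0 0 0 0" --grip_force 40

```text
time: 6.95
position: [0.4855, -0.2879, 0.0742]
eef_rot: [0.707, 0.707, 0.0, 0.001]
contact_force: [-0.6, 0.6, 6.4]
gripper_width: 0.0412
grip_force: 39.9
```

Gripped at 41 mm opening, which matches the cap. Lifting and carrying to the well.

Emit:
step_arm --pt "0 0 0.05 0 0 0 0" --pt "0 0 0.15 0 0 0 0" --pt "0 0 0.3 0 0 0 0" --pt "0 0 0.45 0 0 0 0" --pt "0 0 0.6 0 0 0 0" --pt "0 0 0.7 0 0 0 0" --pt "0 0 0.75 0 0 0 0" --pt "0 0.06 0.75 0 0 0 0" --pt "0.02 0.16 0.75 0 0 0 0" --pt "0.03 0.3 0.75 0 0 0 0" --pt "0.04 0.45 0.75 0 0 0 0" --pt "0.05 0.6 0.75 0 0 0 0" --pt "0.06 0.75 0.75 0 0 0 0" --pt "0.07 0.9 0.75 0 0 0 0" --pt "0.08 1 0.75 0 0 0 0"

```text
time: 8.45
position: [0.5001, -0.0846, 0.2217]
eef_rot: [0.707, 0.708, -0.0, -0.002]
contact_force: [-0.0, -0.3, -1.4]
gripper_width: 0.0408
grip_force: 40.6
```

Emit:
step_arm --pt "0 0.15 0 0 0 0 0" --pt "0.01 0.3 0 0 0 0 0" --pt "0.01 0.45 0 0 0 0 0" --pt "0.015 0.57 0 0 0 0 0" --pt "0.015 0.67 0 0 0 0 0" --pt "0.015 0.75 0 0 0 0 0" --pt "0.015 0.79 0 0 0 0 0" --pt "0.015 0.79 0 0 0 0 0" --pt "0.015 0.79 0 0 0 0 0"

```text
time: 9.35
position: [0.5039, 0.0702, 0.2227]
eef_rot: [0.707, 0.707, -0.0, -0.0]
contact_force: [-0.3, -0.5, -0.9]
gripper_width: 0.0412
grip_force: 40.6
```

```bash
python3 - <<'E'
from h import *
w=cap('wrist');save(w,'w5');s=ctrl.read_state();print(s['position'],s['gripper_width'],s['contact_force'])
c=cap('side');save(c,'side5');a=cap('scene');save(a,'scene5')
i=np.zeros((600,800,3),np.uint8);i[:420,:560]=w['img'];i[:300,560:800]=cv2.resize(a['img'][170:270,260:340],None,fx=3,fy=3);i[300:600,560:800]=cv2.resize(c['img'][150:250,270:350],None,fx=3,fy=3);cv2.imwrite('pics/v5.png',i)
E
```

```text
[0.50406416 0.06989638 0.2229162 ] 0.04101618052038874 [-0.31786353  0.08971785 -0.76393759]
```

View pics/v5.png

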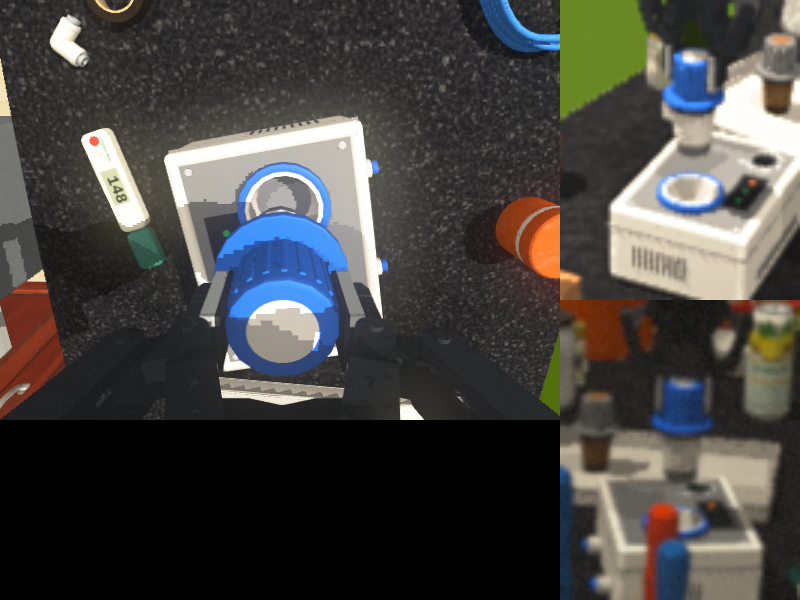

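The cartridge hangs upright in the grip. Its cap disc is at about (282,330) in the wrist view, with the well behind it at (285,200). I'll check its axis against the well.

```bash
python3 - <<'E'
from h import *
w=load('w5');h=cv2.cvtColor(w['img'],cv2.COLOR_BGR2HSV)
m=((h[...,1]<70)&(h[...,2]>100)).astype(np.uint8);m[:295]=0
n,l,s,ce=cv2.connectedComponentsWithStats(m)
y=np.zeros_like(m)
for i in range(1,n):
    if s[i][4]>100 and np.hypot(*(ce[i]-[282,331]))<40:print(s[i],ce[i]);y|=(l==i).astype(np.uint8)
p=cv2.convexHull(np.vstack(cv2.findContours(y,0,1)[0]));e=cv2.fitEllipse(p);print(e,onz(w,*e[0],.255))
# flange outline from side/scene
for k in('scene5','side5'):
    c=load(k);H=cv2.cvtColor(c['img'],cv2.COLOR_BGR2HSV);M=cv2.inRange(H,(100,120,40),(125,255,255))
    q=proj(c,[.504,.07,.235]);n,l,s,ce=cv2.connectedComponentsWithStats(M)
    i=min(range(1,n),key=lambda i:np.hypot(*(ce[i]-q))+(s[i][4]<50)*1e3);print(k,s[i],ce[i],q)
E
```

```text
[ 246  300   74   63 3655] [282.1625171  331.11573187]
((282.17327880859375, 331.12103271484375), (62.8914680480957, 73.640380859375), 88.31663513183594) [0.50310531 0.07046832 0.255     ]
scene5 [294 186  20  22 238] [302.87815126 198.69747899] [304.77483918 194.16746079]
side5 [300 177  21  18 256] [310.328125   186.66796875] [310.44057883 182.83311998]
```

The axis is within 1 mm of the well centre. Lowering slowly.

Emit:
step_arm --pt "0 0 -0.06 0 0 0 0" --pt "0 0 -0.14 0 0 0 0" --pt "0 0 -0.22 0 0 0 0" --pt "0 0 -0.28 0 0 0 0" --pt "0 0 -0.33 0 0 0 0" --pt "0 0 -0.37 0 0 0 0" --pt "0 0 -0.4 0 0 0 0" --pt "0 0 -0.43 0 0 0 0" --pt "0 0 -0.45 0 0 0 0" --pt "0 0 -0.47 0 0 0 0" --pt "0 0 -0.48 0 0 0 0" --pt "0 0 -0.49 0 0 0 0" --pt "0 0 -0.5 0 0 0 0"

```text
time: 10.8
position: [0.5045, 0.0704, 0.1234]
eef_rot: [0.707, 0.707, 0.0, 0.0]
contact_force: [-0.5, 0.4, -2.2]
gripper_width: 0.0407
grip_force: 40.7
```

Emit:
step_arm --pt "0 0 -0.005 0 0 0 0" --pt "0 0 -0.01 0 0 0 0" --pt "0 0 -0.015 0 0 0 0" --pt "0 0 -0.02 0 0 0 0" --pt "0 0 -0.02 0 0 0 0"

```text
time: 11.3
position: [0.5043, 0.0704, 0.1192]
eef_rot: [0.707, 0.707, 0.0, 0.0]
contact_force: [0.1, -0.7, -1.4]
gripper_width: 0.041
grip_force: 40.7
```

Emit:
step_arm --pt "0 0 -0.004 0 0 0 0" --pt "0 0 -0.008 0 0 0 0" --pt "0 0 -0.008 0 0 0 0"

```text
time: 11.6
position: [0.5044, 0.0704, 0.1181]
eef_rot: [0.707, 0.707, 0.0, 0.0]
contact_force: [-1.0, -0.1, 4.2]
gripper_width: 0.0409
grip_force: 40.9
```

Emit:
step_arm --pt "0 0 -0.003 0 0 0 0" --pt "0 0 -0.005 0 0 0 0" --pt "0 0 -0.005 0 0 0 0"

```text
time: 11.9
position: [0.5044, 0.0704, 0.118]
eef_rot: [0.707, 0.707, 0.0, 0.0]
contact_force: [-5.3, -0.6, 11.8]
gripper_width: 0.0411
grip_force: 41.8
```

Contact came at the expected height (TCP 0.118), so the flange is on the collar. Releasing and backing up.

Emit:
step_arm --pt "0 0 0.004 0 0 0 0" --pt "0 0 0.004 0 0 0 0.55" --pt "0 0 0.004 0 0 0 0.8" --pt "0 0 0.004 0 0 0 1" --pt "0 0 0.004 0 0 0 1" --pt "0 0 0.004 0 0 0 1" --pt "0 0 0.004 0 0 0 1" --pt "0 0 0.06 0 0 0 1" --pt "0 0 0.18 0 0 0 1" --pt "0 0 0.35 0 0 0 1" --pt "0 0 0.5 0 0 0 1" --pt "0 0 0.65 0 0 0 1" --pt "0 0 0.75 0 0 0 1" --pt "0 0 0.75 0 0 0 1"

```text
time: 13.3
position: [0.5057, 0.0704, 0.2706]
eef_rot: [0.707, 0.707, 0.003, 0.003]
contact_force: [0.3, 0.0, 0.2]
gripper_width: 0.0856
grip_force: 0.0
```

```bash
python3 - <<'E'
from h import *
w=cap('wrist');save(w,'w6');s=ctrl.read_state();print(s['position'],s['gripper_width'],s['contact_force'])
c=cap('side');save(c,'side6');a=cap('scene');save(a,'scene6')
h=cv2.cvtColor(w['img'],cv2.COLOR_BGR2HSV)
m=cv2.inRange(h,(100,120,40),(128,255,255));cs,_=cv2.findContours(m,cv2.RETR_CCOMP,1)
for x in cs:
    if cv2.contourArea(x)>600 and 100<cv2.boundingRect(x)[0]<400:
        e=cv2.fitEllipse(x);print(e,onz(w,*e[0],.149),cv2.boundingRect(x))
i=np.zeros((600,800,3),np.uint8);i[:420,:560]=w['img'];i[:300,560:800]=cv2.resize(a['img'][180:280,265:345],None,fx=3,fy=3);i[300:600,560:800]=cv2.resize(c['img'][160:260,270:350],None,fx=3,fy=3);cv2.imwrite('pics/v6.png',i)
E
```

```text
[0.50481637 0.07042335 0.26841243] 0.0856926671384568 [0.94270167 0.43904276 0.31236101]
((279.7833251953125, 192.80047607421875), (77.96473693847656, 78.66056060791016), 44.34963607788086) [0.50389899 0.08185071 0.149     ] (241, 154, 79, 80)
((278.4737243652344, 208.50218200683594), (34.992958068847656, 36.7840576171875), 87.5916519165039) [0.50289411 0.06977184 0.149     ] (260, 191, 38, 36)
```

View pics/v6.png

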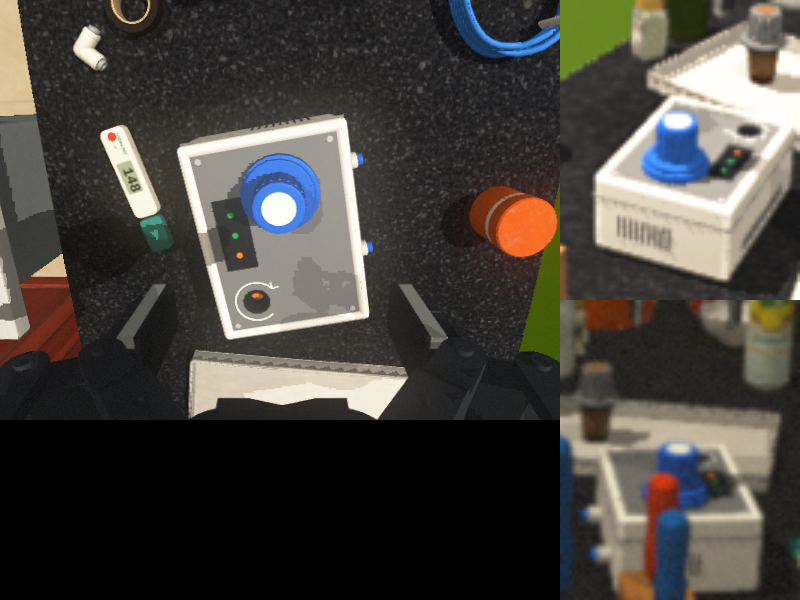

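The cartridge is seated: its flange covers the collar, and the cap centre (0.503, 0.070) at 149 mm matches the well. Next are two looks at the blue driver.

Emit:
step_arm --pt "0 0.1 0.1 0 0 0 1" --pt "0 0.25 0.2 0 0 0 1" --pt "0 0.45 0.2 0 0 0 1" --pt "0 0.65 0.2 0 0 0 1" --pt "0 0.8 0.2 0 0 0 1" --pt "0 0.92 0.2 0 0 0 1" --pt "0 1 0.2 0 0 0 1" --pt "0 1 0.2 0 0 0 1" --pt "0 1 0.2 0 0 0 1"

```text
time: 14.35
position: [0.5042, 0.2698, 0.306]
eef_rot: [0.707, 0.707, -0.001, -0.0]
contact_force: [0.1, 0.2, -0.2]
gripper_width: 0.0855
grip_force: 0.0
```

```bash
python3 - <<'E'
from h import *
w=cap('wrist');save(w,'w7');print(ctrl.read_state()['position'])
E
```

```text
[0.50436155 0.26945271 0.30627307]
```

Emit:
step_arm --pt "0 0.15 0 0 0 0 1" --pt "0 0.25 0 0 0 0 1" --pt "0 0.3 0 0 0 0 1" --pt "0 0.3 0 0 0 0 1" --pt "0 0.3 0 0 0 0 1"

```text
time: 14.9
position: [0.5045, 0.3293, 0.3066]
eef_rot: [0.707, 0.707, -0.0, 0.0]
contact_force: [0.4, 1.0, -0.9]
gripper_width: 0.0856
grip_force: 0.0
```

```bash
python3 - <<'E'
from h import *
w=cap('wrist');save(w,'w8');print(ctrl.read_state()['position'])
i=np.zeros((420,800,3),np.uint8)
for k,x in(('w7',0),('w8',400)):
    c=load(k);i[:,x:x+400]=c['img'][:,100:500]
    h=cv2.cvtColor(c['img'],cv2.COLOR_BGR2HSV)
    for nm,m in(('blue',cv2.inRange(h,(100,120,40),(128,255,255))),('red',cv2.inRange(h,(0,170,80),(8,255,255)))):
        n,l,s,ce=cv2.connectedComponentsWithStats(m)
        for j in range(1,n):
            if s[j][4]>200:print(k,nm,s[j],ce[j].round(1))
    print(k,proj(c,[.507,.369,.214]),proj(c,[.507,.369,.172]),proj(c,[.52,.297,.214]))
cv2.imwrite('pics/v8.png',i)
E
```

```text
[0.50453533 0.32926896 0.30679517]
w7 blue [ 400    0  159   50 4943] [463.2  18.4]
w7 blue [ 265   31   44   47 1604] [286.6  54.5]
w7 blue [ 419  118   96  115 3041] [456.6 177.1]
w7 blue [ 498  121   34   90 1618] [517.1 165.4]
w7 blue [ 253  328   61   74 2903] [282.8 358.7]
w7 red [ 68   0  57  66 931] [95.2 31.6]
w7 red [119   0  32  48 620] [135.1  22.3]
w7 red [280 143  41  54 890] [297.1 165.3]
w7 [288.56042362  61.17072664] [287.65818844  66.93436673] [308.08435762 180.25613719]
w8 blue [252  30  27  34 690] [265.8  45.8]
w8 blue [ 393   71  153   86 9908] [474.5 111.2]
w8 blue [ 266  126   40   46 1366] [286.  150.1]
w8 blue [ 413  167   92  109 2955] [450.1 223.4]
w8 blue [ 490  174   32   82 1372] [507.3 214.8]
w8 blue [ 254  370   58   35 1544] [282.6 388. ]
w8 red [  97   15   58   89 1177] [127.3  57.5]
w8 red [  68   36   63   85 1148] [95.6 78. ]
w8 red [ 279  209   40   67 1414] [296.7 236.7]
w8 [287.40817874 160.91804304] [286.66472735 151.81249533] [305.63466856 263.60366663]
```

View pics/v8.png

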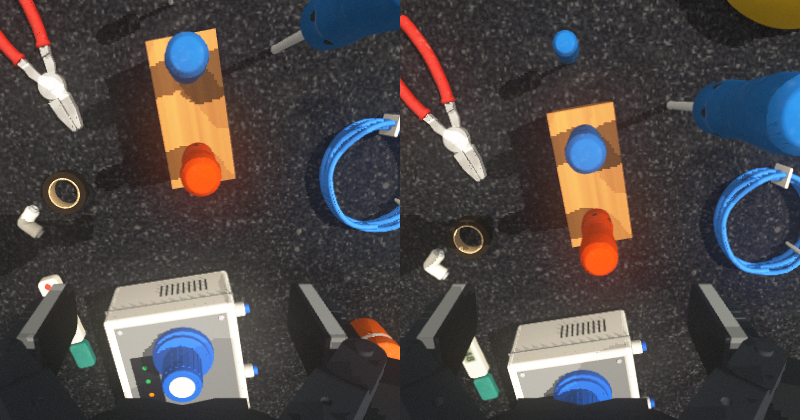

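Both views show the middle blue handle in the block, its top at about (287,53) and (286,152). The red one is nearer the unit, the small blue one is behind, and the large one is to the right. All are clear of fingers closing along x.

```bash
python3 - <<'E'
from h import *
a,b=load('w7'),load('w8')
print(tri([(a,287,53),(b,286,151.7)]),onz(a,287,53,.214),onz(b,286,151.7,.214))
# handle outline centroid -> mid height ~0.19
print(tri([(a,286.6,54.5),(b,286,150.1)]),onz(a,286.6,54.5,.2),onz(b,286,150.1,.2))
# big driver top/ small
for n,q in(('small',(265.8,45.8)),):print(n,onz(b,*q,.14))
for k in('w7','w8'):
    c=load(k);g=cv2.cvtColor(c['img'],cv2.COLOR_BGR2HSV);x=(cv2.inRange(g,(8,60,60),(25,220,255)));cs=cv2.findContours(x,0,1)[0];m=max(cs,key=cv2.contourArea);r=cv2.minAreaRect(m);print(k,r,onz(c,*r[0],.11))
E
```

```text
(array([0.50612975, 0.37412298, 0.20851562]), [1.1050957024723617e-05, 1.1050957024592543e-05]) [0.50606032 0.37352162 0.214     ] [0.50608654 0.37487969 0.214     ]
(array([0.506086  , 0.37410985, 0.20067067]), [0.00013016446682224058, 0.00013016446682230268]) [0.5059623  0.37418076 0.2       ] [0.5062228  0.37402015 0.2       ]
small [0.49103435 0.44653605 0.14      ]
w7 ((288.9844055175781, 109.05143737792969), (152.04380798339844, 96.79450225830078), 80.31121826171875) [0.50908414 0.33870619 0.11      ]
w8 ((290.3921203613281, 174.5890655517578), (141.87664794921875, 70.35421752929688), 80.72740173339844) [0.51126026 0.33923869 0.11      ]
```

The driver axis is at (0.506, 0.374) with its top at about 0.209 m, consistent with the block geometry. Descending to grip.

Emit:
step_arm --pt "0.01 0.12 0 0 0 0 1" --pt "0.01 0.2 0 0 0 0 1" --pt "0.01 0.22 0 0 0 0 1" --pt "0.01 0.22 -0.1 0 0 0 1" --pt "0.01 0.22 -0.2 0 0 0 1" --pt "0.01 0.22 -0.32 0 0 0 1" --pt "0.01 0.22 -0.44 0 0 0 1" --pt "0.01 0.22 -0.56 0 0 0 1" --pt "0.01 0.22 -0.66 0 0 0 1" --pt "0.01 0.22 -0.73 0 0 0 1" --pt "0.01 0.22 -0.765 0 0 0 1" --pt "0.01 0.22 -0.765 0 0 0 1"

```text
time: 16.15
position: [0.5062, 0.3734, 0.1531]
eef_rot: [0.707, 0.707, -0.001, -0.0]
contact_force: [0.1, 0.0, -0.6]
gripper_width: 0.0853
grip_force: 0.0
```

Emit:
step_arm --pt "0 0 0 0 0 0 0.5" --pt "0 0 0 0 0 0 0.3" --pt "0 0 0 0 0 0 0.1" --pt "0 0 0 0 0 0 0" --pt "0 0 0 0 0 0 0" --pt "0 0 0 0 0 0 0" --pt "0 0 0 0 0 0 0" --pt "0 0 0 0 0 0 0" --pt "0 0 0 0 0 0 0" --pt "0 0 0 0 0 0 0" --grip_force 70

```text
time: 17.15
position: [0.5066, 0.3746, 0.1545]
eef_rot: [0.707, 0.707, 0.001, 0.0]
contact_force: [-0.4, -0.3, 5.8]
gripper_width: 0.0271
grip_force: 68.6
```

Gripped at 27 mm. Lifting straight out, high enough for the tip to clear the seated cartridge's cap.

Emit:
step_arm --pt "0 0 0.03 0 0 0 0" --pt "0 0 0.08 0 0 0 0" --pt "0 0 0.14 0 0 0 0" --pt "0 0 0.21 0 0 0 0" --pt "0 0 0.28 0 0 0 0" --pt "0 0 0.35 0 0 0 0" --pt "0 0 0.42 0 0 0 0" --pt "0 0 0.49 0 0 0 0" --pt "0 0 0.56 0 0 0 0" --pt "0 0 0.64 0 0 0 0" --pt "0 0 0.72 0 0 0 0" --pt "0 0 0.8 0 0 0 0" --pt "0 0 0.86 0 0 0 0" --pt "0 0 0.88 0 0 0 0" --pt "0 0 0.88 0 0 0 0"

```text
time: 18.65
position: [0.5063, 0.3744, 0.3306]
eef_rot: [0.707, 0.707, 0.001, 0.0]
contact_force: [-0.2, -0.9, -0.9]
gripper_width: 0.0269
grip_force: 68.9
```

Emit:
step_arm --pt "-0.01 -0.08 0 0 0 0 0" --pt "-0.02 -0.2 0 0 0 0 0" --pt "-0.03 -0.35 0 0 0 0 0" --pt "-0.05 -0.5 0 0 0 0 0" --pt "-0.06 -0.65 0 0 0 0 0" --pt "-0.07 -0.8 0 0 0 0 0" --pt "-0.08 -0.9 0 0 0 0 0" --pt "-0.1 -1 0 0 0 0 0"

```text
time: 19.45
position: [0.4858, 0.1732, 0.329]
eef_rot: [0.707, 0.707, -0.001, -0.0]
contact_force: [-0.2, -0.2, -1.7]
gripper_width: 0.0263
grip_force: 68.9
```

Emit:
step_arm --pt "0 -0.1 0 0 0 0 0" --pt "-0.01 -0.25 0 0 0 0 0" --pt "-0.02 -0.4 0 0 0 0 0" --pt "-0.025 -0.55 0 0 0 0 0" --pt "-0.025 -0.7 0 0 0 0 0" --pt "-0.025 -0.85 0 0 0 0 0" --pt "-0.025 -1 0 0 0 0 0"

```text
time: 20.15
position: [0.4807, -0.0267, 0.3291]
eef_rot: [0.707, 0.707, -0.0, -0.001]
contact_force: [0.1, 0.2, -0.3]
gripper_width: 0.0267
grip_force: 68.9
```

Emit:
step_arm --pt "0 -0.05 0 0 0 0 0" --pt "0 -0.08 0 0 0 0 0" --pt "0 -0.08 0 0 0 0 0" --pt "0 -0.08 0 0 0 0 0"

```text
time: 20.55
position: [0.4812, -0.0407, 0.3296]
eef_rot: [0.707, 0.707, 0.0, -0.0]
contact_force: [-0.1, 0.3, -1.1]
gripper_width: 0.0265
grip_force: 68.9
```

```bash
python3 - <<'E'
from h import *
w=cap('wrist');save(w,'w9');s=ctrl.read_state();print(s['time'],s['position'],s['eef_rot'],s['gripper_width'],s['contact_force'])
c=cap('side');save(c,'side9');a=cap('scene');save(a,'scene9')
print(proj(a,[.481,-.042,.18]),proj(c,[.481,-.042,.18]),proj(w,[.481,-.042,.185]),proj(w,[.481,-.042,.0945]))
i=np.zeros((600,800,3),np.uint8);i[:420,:560]=w['img']
for im,cc,y in((a,proj(a,[.481,-.042,.18]),0),(c,proj(c,[.481,-.042,.18]),300)):
    u,v=int(cc[0]),int(cc[1]);i[y:y+300,560:800]=cv2.resize(im['img'][v-65:v+60,u-50:u+50],(240,300),interpolation=cv2.INTER_CUBIC)
cv2.imwrite('pics/v9.png',i)
E
```

```text
20.6 [ 0.48130626 -0.04060379  0.32967778] [ 7.06684573e-01  7.07528712e-01  1.34019591e-04 -1.33771345e-04] 0.026324940576532653 [-0.68722246 -0.86235333 -1.40289677]
[329.69555994 199.34086155] [316.96913675 188.07398784] [283.00338365 201.20399966] [282.85851121 178.12879848]
```

View pics/v9.png

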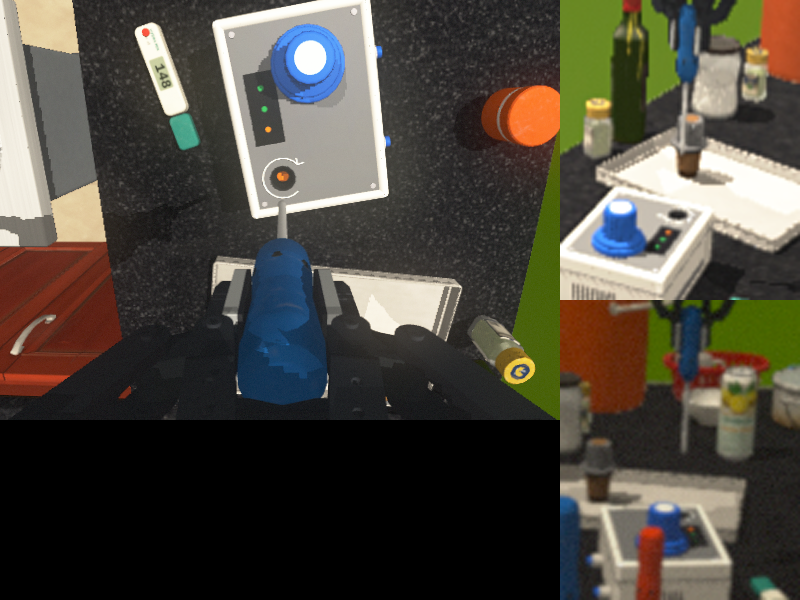

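The tip is visible at (283,202) in the wrist view, against a predicted (283,201). The hole is at (283,177). Measuring both more finely.

```bash
python3 - <<'E'
from h import *
c=load('w9');h=cv2.cvtColor(c['img'],cv2.COLOR_BGR2HSV)
g=((h[...,2]<75)|((h[...,0]<20)&(h[...,1]>150))).astype(np.uint8)
n,l,s,ce=cv2.connectedComponentsWithStats(g)
for i in range(1,n):
    if 100<s[i][4]<1500 and np.hypot(*(ce[i]-[283,178]))<25:
        y=cv2.findContours((l==i).astype(np.uint8),0,1)[0][0];e=cv2.fitEllipse(y);print(s[i],e,onz(c,*e[0],.0945))
for r in range(196,236,3):print(r,' '.join('%3d'%x for x in c['img'][r,272:296].mean(1)))
for v in(201,202,203):print(onz(c,283,v,.185),onz(c,283,v,.187))
E
```

```text
[271 167  24  22 362] ((282.854248046875, 177.32864379882812), (20.689393997192383, 22.371116638183594), 118.06245422363281) [ 0.48099467 -0.04115228  0.0945    ]
196 159 163 224 251 247 233 211 185 183 180 174 182 187 179 179 186 226 250 252 233 175 158 158 157
199 159 158 160 160 158 157 159 158 158 155 156 157 158 157 157 159 157 157 160 157 160 158 158 158
202 157 156 157 156 158 158 134 125 130 144 156 161 165 160 157 158 157 159 158 159 158 157 159 157
205 157 157 157 157 158 144 129 127 136 148 156 166 172 179 213 237 248 250 251 251 251 251 252 252
208 250 251 251 251 251 252 213 127 134 143 154 163 171 173 247 253 253 253 253 253 253 253 252 252
211 253 253 253 252 252 251 208 124 134 143 153 161 168 174 233 244 242 240 239 238 236 232 228 223
214 239 238 236 233 228 207 154 127 134 142 153 162 170 177 117  65  62  65  64  66  68  74  74  74
217  58  59  60  65  65  69 112 123 134 140 150 159 168 169 121  67  60  60  62  62  57  61  61  61
220  62  64  62  62  65  79 114 123 133 141 149 160 164 168 123  69  61  59  60  60  57  58  61  59
223  62  61  61  61  62  75 111 127 132 140 149 157 164 168 131  79  61  64  62  61  61  62  59  60
226  56  57  56  57  60  88 116 128 134 141 148 156 163 166 132  83  59  60  67  71  65  63  61  60
229  58  57  60  56  58  90 117 126 133 140 148 157 163 165 152 102  64  60  62  59  55  55  59  60
232  63  62  65  63  61  91 115 126 132 140 146 154 163 166 150  94  55  59  58  57  59  61  63  63
235  82  67  56  57  58 102 122 123 130 137 145 153 159 166 172 113  59  63  60  55  54  53  58  63
[ 0.48099706 -0.04182923  0.185     ] [ 0.4809931  -0.04127947  0.187     ]
[ 0.48099806 -0.0426669   0.185     ] [ 0.48099408 -0.0421113   0.187     ]
[ 0.48099905 -0.04350598  0.185     ] [ 0.48099507 -0.04294453  0.187     ]
```

The far edge of the tip disc reads about y = -0.042, so the axis may sit about 3 mm toward -y. I'll lower the tip to just above the hole and compare the two there, near the same plane.

Emit:
step_arm --pt "0 0 -0.06 0 0 0 0" --pt "0 0 -0.14 0 0 0 0" --pt "0 0 -0.22 0 0 0 0" --pt "0 0 -0.29 0 0 0 0" --pt "0 0 -0.34 0 0 0 0" --pt "0 0 -0.38 0 0 0 0" --pt "0 0 -0.4 0 0 0 0" --pt "0 0 -0.4 0 0 0 0" --pt "0 0 -0.4 0 0 0 0"

```text
time: 21.6
position: [0.4816, -0.0416, 0.2502]
eef_rot: [0.707, 0.707, 0.0, 0.0]
contact_force: [-0.3, 0.3, -0.8]
gripper_width: 0.0265
grip_force: 68.9
```

```bash
python3 - <<'E'
from h import *
w=cap('wrist');save(w,'w10');s=ctrl.read_state();print(s['time'],s['position'],s['contact_force'])
a=cap('scene');save(a,'scene10');c=cap('side');save(c,'side10')
q=proj(w,[.481,-.0412,.0945]);print(q,proj(w,[.481,-.0412,.105]))
u,v=q.astype(int);i=np.zeros((600,800,3),np.uint8);i[:,:500]=cv2.resize(w['img'][v-60:v+60,u-50:u+50],(500,600),interpolation=cv2.INTER_CUBIC)
for im,y in((a,0),(c,300)):
    cc=proj(im,[.481,-.042,.12]);uu,vv=cc.astype(int);i[y:y+300,500:800]=cv2.resize(im['img'][vv-30:vv+30,uu-30:uu+30],(300,300),interpolation=cv2.INTER_CUBIC)
print(u,v);cv2.imwrite('pics/v10.png',i)
E
```

```text
21.65 [ 0.48163088 -0.04164723  0.25028019] [ 0.00458957  0.01484576 -1.06977593]
[282.36865384 195.55997977] [282.38346381 198.83393365]
282 195
```

View pics/v10.png

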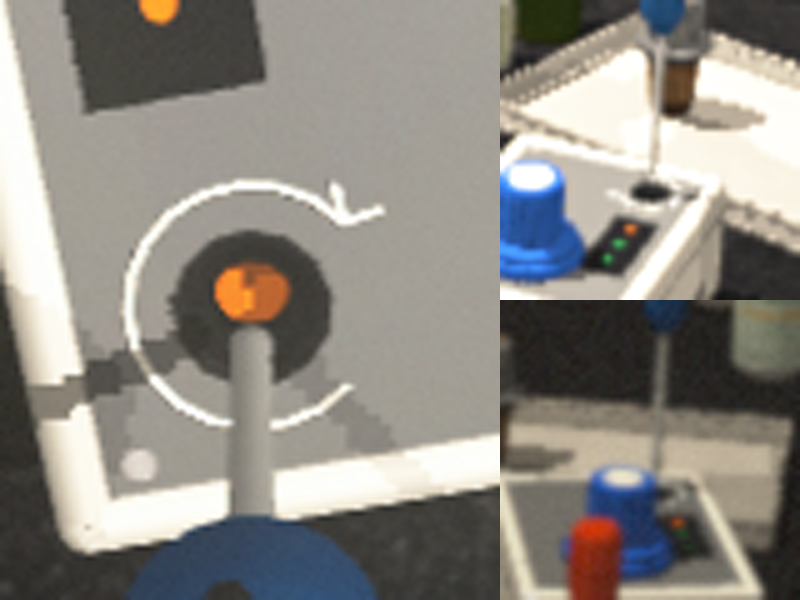

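In the crop, the hole centre is at (252,307) and the rod's far edge at about (251,325). The tip axis is therefore about 3.7 mm too far toward -y, while x is good. I've used up my picture views, so I'll shift y by +3.6 mm and verify numerically.

Emit:
step_arm --pt "0 0.009 0 0 0 0 0" --pt "0 0.018 0 0 0 0 0" --pt "0 0.018 0 0 0 0 0" --pt "0 0.018 -0.02 0 0 0 0" --pt "0 0.018 -0.03 0 0 0 0" --pt "0 0.018 -0.03 0 0 0 0"

```text
time: 22.35
position: [0.4811, -0.038, 0.2432]
eef_rot: [0.707, 0.707, -0.0, -0.0]
contact_force: [-0.8, 0.5, -1.0]
gripper_width: 0.0265
grip_force: 68.9
```

```bash
python3 - <<'E'
from h import *
w=cap('wrist');save(w,'w11');s=ctrl.read_state();print(s['position'],s['contact_force'])
p=proj(w,[.481,-.0412,.0945]);print(p,proj(w,[.481,-.0412,.0995]),proj(w,[.481,-.0377,.0995]))
for r in range(183,212):print(r,' '.join('%3d'%x for x in w['img'][r,264:302].mean(1)))
E
```

```text
[ 0.48117731 -0.03798073  0.24342186] [ 0.58295353  0.0837934  -1.06969971]
[283.37166954 202.11559706] [283.38341797 203.77881675] [283.38637758 199.58905787]
183 147 157 235 250 250 220 159 150 150 150 152 151 150 149 150 150 150 149 149 149 149 149 148 150 149 150 150 150 149 149 149 148 143 191 247 252 239 249
184 152 231 249 229 167 149 150 149 151 150 149 150 151 149 149 149 149 150 150 149 151 148 150 150 150 148 149 149 149 148 149 148 149 150 167 239 243 250
185 222 248 225 161 149 151 149 149 150 149 149 149 150 150 149 148 149 150 149 149 149 147 148 149 147 149 148 150 148 149 149 148 150 150 151 144 229 250
186 246 237 181 149 149 150 149 147 151 149 149 148 149 151 148 149 148 145 146 144 147 148 152 150 150 149 147 147 150 148 147 149 149 149 150 151 143 192
187 239 181 148 150 150 150 148 149 149 149 148 149 147 146 144 142 141 121  92  90 114 138 143 144 145 144 147 149 149 150 148 149 148 149 150 151 152 150
188 209 147 149 148 148 146 149 149 150 151 147 145 134 122 109  79  66  71  67  68  68  73  82  88 100  92 128 145 148 150 150 149 149 150 151 151 150 151
189 
[... 2883 characters left out ...]
 155 162 146  95  54  54  56  55  56  55  59  57  56  61  62  62 115 144 150
208  92 101 100 101  76  57  56  59  55  58  60  62  57  59 103 120 126 136 146 154 160 164 111  56  56  57  55  54  54  55  56  59  62  62  80 132 147 151
209  95 133 151 153 103  58  61  64  63  61  61  62  60  59 101 118 127 133 145 154 160 165 111  58  53  56  56  54  53  57  57  60  61  67 111 140 149 150
210  92 135 151 150 120  79  65  71  68  61  64  61  59  59 104 120 125 134 147 155 160 165 111  60  55  57  57  53  55  56  57  59  62  87 135 151 149 149
211 102 134 150 149 119 105  82  66  72  62  63  61  62  60 103 120 128 136 145 154 161 165 111  60  57  56  53  57  54  56  58  59  69 116 142 148 149 150
```

The rod tip is now aligned with the hole: far edge at row 200, so the tip centre is about 204 against a hole centre of about 203–204, and the columns match at 282.5. Inserting, then pressing gently.

Emit:
step_arm --pt "0 0 -0.01 0 0 0 0" --pt "0 0 -0.02 0 0 0 0" --pt "0 0 -0.03 0 0 0 0" --pt "0 0 -0.04 0 0 0 0" --pt "0 0 -0.05 0 0 0 0" --pt "0 0 -0.06 0 0 0 0" --pt "0 0 -0.065 0 0 0 0" --pt "0 0 -0.065 0 0 0 0"

```text
time: 23.2
position: [0.4812, -0.038, 0.2306]
eef_rot: [0.707, 0.707, -0.0, -0.0]
contact_force: [0.1, 0.0, -0.6]
gripper_width: 0.0266
grip_force: 68.9
```

Emit:
step_arm --pt "0 0 -0.01 0 0 0 0" --pt "0 0 -0.02 0 0 0 0" --pt "0 0 -0.03 0 0 0 0" --pt "0 0 -0.04 0 0 0 0" --pt "0 0 -0.04 0 0 0 0"

```text
time: 23.7
position: [0.4812, -0.0379, 0.2224]
eef_rot: [0.707, 0.707, -0.0, -0.0]
contact_force: [0.2, 0.4, -0.7]
gripper_width: 0.0265
grip_force: 68.9
```

Emit:
step_arm --pt "0 0 -0.005 0 0 0 0" --pt "0 0 -0.01 0 0 0 0" --pt "0 0 -0.01 0 0 0 0"

```text
time: 24.0
position: [0.4813, -0.038, 0.2206]
eef_rot: [0.707, 0.707, -0.0, -0.0]
contact_force: [0.6, -0.5, -0.9]
gripper_width: 0.0262
grip_force: 68.9
```

Emit:
step_arm --pt "0 0 -0.005 0 0 0 0" --pt "0 0 -0.01 0 0 0 0" --pt "0 0 -0.01 0 0 0 0"

```text
time: 24.3
position: [0.4814, -0.038, 0.2188]
eef_rot: [0.707, 0.707, 0.0, 0.0]
contact_force: [1.1, 0.8, 0.8]
gripper_width: 0.0263
grip_force: 68.9
```

Emit:
step_arm --pt "0 0 -0.005 0 0 0 0" --pt "0 0 -0.01 0 0 0 0" --pt "0 0 -0.01 0 0 0 0"

```text
time: 24.6
position: [0.4814, -0.038, 0.2168]
eef_rot: [0.707, 0.707, 0.0, 0.0]
contact_force: [-0.7, 0.2, 0.7]
gripper_width: 0.0266
grip_force: 69.0
```

Emit:
step_arm --pt "0 0 -0.005 0 0 0 0" --pt "0 0 -0.005 0 0 0 0"

```text
time: 24.8
position: [0.4814, -0.038, 0.2158]
eef_rot: [0.707, 0.707, 0.0, 0.0]
contact_force: [0.7, 0.0, 2.8]
gripper_width: 0.0265
grip_force: 69.1
```

Emit:
step_arm --pt "0 0 -0.005 0 0 0 0" --pt "0 0 -0.005 0 0 0 0"

```text
time: 25.0
position: [0.4814, -0.038, 0.2148]
eef_rot: [0.707, 0.707, 0.0, 0.0]
contact_force: [0.3, 0.1, 3.5]
gripper_width: 0.0267
grip_force: 69.2
```

Emit:
step_arm --pt "0 0 -0.003 0 0 0 0" --pt "0 0 -0.003 0 0 0 0"

```text
time: 25.2
position: [0.4814, -0.038, 0.2142]
eef_rot: [0.707, 0.707, 0.0, 0.0]
contact_force: [-0.3, -0.7, 4.5]
gripper_width: 0.0267
grip_force: 69.2
```

Emit:
step_arm --pt "0 0 -0.003 0 0 0 0" --pt "0 0 -0.003 0 0 0 0"

```text
time: 25.4
position: [0.4815, -0.0381, 0.2139]
eef_rot: [0.707, 0.707, 0.0, 0.0]
contact_force: [-1.0, 0.1, 5.5]
gripper_width: 0.0265
grip_force: 69.5
```

Emit:
step_arm --pt "0 0 -0.002 0 0 0 0" --pt "0 0 -0.002 0 0 0 0"

```text
time: 25.6
position: [0.4816, -0.0381, 0.2138]
eef_rot: [0.707, 0.707, 0.0, 0.001]
contact_force: [-0.8, -0.1, 8.3]
gripper_width: 0.0265
grip_force: 69.7
```

The travel has stopped and force is rising, about 9 N net against the 5 N needed, so the switch is at its stop. Holding there.

Emit:
step_arm --pt "0 0 0 0 0 0 0" --pt "0 0 0 0 0 0 0" --pt "0 0 0 0 0 0 0" --pt "0 0 0 0 0 0 0" --pt "0 0 0 0 0 0 0" --pt "0 0 0 0 0 0 0" --pt "0 0 0 0 0 0 0" --pt "0 0 0 0 0 0 0" --pt "0 0 0 0 0 0 0" --pt "0 0 0 0 0 0 0" --pt "0 0 0 0 0 0 0" --pt "0 0 0 0 0 0 0"

```text
time: 26.8
position: [0.4816, -0.0381, 0.2138]
eef_rot: [0.707, 0.707, 0.0, 0.001]
contact_force: [-1.2, 1.2, 8.9]
gripper_width: 0.0266
grip_force: 69.7
```

Emit:
step_arm --pt "0 0 0 0 0 0 0" --pt "0 0 0 0 0 0 0" --pt "0 0 0 0 0 0 0" --pt "0 0 0 0 0 0 0" --pt "0 0 0 0 0 0 0" --pt "0 0 0 0 0 0 0" --pt "0 0 0 0 0 0 0" --pt "0 0 0 0 0 0 0" --pt "0 0 0 0 0 0 0" --pt "0 0 0 0 0 0 0" --pt "0 0 0 0 0 0 0" --pt "0 0 0 0 0 0 0" --pt "0 0 0 0 0 0 0" --pt "0 0 0 0 0 0 0" --pt "0 0 0 0 0 0 0" --pt "0 0 0 0 0 0 0" --pt "0 0 0 0 0 0 0" --pt "0 0 0 0 0 0 0" --pt "0 0 0 0 0 0 0" --pt "0 0 0 0 0 0 0"

```text
time: 28.8
position: [0.4816, -0.0381, 0.2138]
eef_rot: [0.707, 0.707, 0.0, 0.001]
contact_force: [-0.6, -0.1, 8.7]
gripper_width: 0.0265
grip_force: 69.7
```

Emit:
step_arm --pt "0 0 0 0 0 0 0" --pt "0 0 0 0 0 0 0" --pt "0 0 0 0 0 0 0" --pt "0 0 0 0 0 0 0" --pt "0 0 0 0 0 0 0" --pt "0 0 0 0 0 0 0" --pt "0 0 0 0 0 0 0" --pt "0 0 0 0 0 0 0"

```text
time: 29.6
position: [0.4816, -0.0381, 0.2138]
eef_rot: [0.707, 0.707, 0.0, 0.001]
contact_force: [-0.8, 0.3, 7.2]
gripper_width: 0.0265
grip_force: 69.7
```

The travel was 5 mm, from 0.219 to 0.214, with the spring profile as described and then a firm stop. It has been held for 4 s, so I'm handing in.

```bash
python3 -c "
from workcell import ctrl
print(ctrl.job_done())"
```

```text
the job is handed in; nothing more can be done
None
```

The new cartridge is seated on the collar and released, and the blue screwdriver is still gripped and holding the reset switch at its stop (about 9 N, held 4 s); the job is handed in at about 30 s, though I viewed 11 pictures, one over the limit of 10.

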